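Make up two pastry-class tool kits

ROBOT

A 6-joint arm with a two-finger parallel gripper is mounted at the origin on the work surface. World frame = base frame: x ahead of the robot, y to its left, z up, the work surface at z = 0. Lengths are in m, angles in rad, forces in N, time in s.
With the tool pointing down it reaches from about 0.35 to 1 m from the base axis. Payload 7.1 kg.
Tool frame: the origin (TCP) lies midway between the tips of the shut fingers; the grasp point (between the pads) lies 19 mm behind it; z points along the fingers, y is the line along which they close (so a half turn about z gives the same grasp; the last joint's range is limited). The gripper opens to 85 mm and grips with 20 to 120 N. Pads are 22 mm wide; open, the fingers measure 114 mm over their backs; the gripper's body (76 mm by 85 mm) begins 54 mm behind the grasp point. The pads swing forward as they close: fully open they stand 13 mm farther back than shut.
Start: joints at [-1.234, 0.423, 1.63, -0, 1.089, -0.019], TCP at [0.218, -0.586, 0.205] pointing down, gripper open.
Joint ranges: [-3, 3], [-0.9, 2.11], [0.09, 2.58], [-1.31, 4.45], [0.11, 2.69], [-2.54, 2.54]. Speed limits (rad/s): [2.39, 2.39, 3.01, 3.14, 3.14, 3.14].

INTERFACE

Orientations are given as [roll, pitch, yaw] about the fixed x, y, z axes, in that order (R = Rz(yaw) Ry(pitch) Rx(roll)).
In Python, from station import * gives the robot as it stands.
- The arm moves only by the tool servo_tool, never from a script. Its argument "series" is text: rows parted by semicolons, each of 7 numbers parted by spaces: the shift along the tool's x, y, z in m, then the turn, a rotation vector about the tool's x, y, z in rad, then the finger opening in m, from 0 to 0.0854. In form: x y z ax ay az gripper; .... A call has 1 to 5 rows; each row shifts and turns the commanded pose from where the row before left it, along the tool's axes as they then stand; what a row does not reach is not made up. A row lasts 1/8 s, in which the tool goes at most 62.5 mm and 10.7 degrees, less where a joint would pass 70% of its speed; a pose out of reach is approached as far as the arm can. A call is refused whole if a number of a shift passes 0.0625 or a number of a turn 0.188, either way. A call with a gripper value outside its range is refused whole. The fingers move at their own pace and stop on an object; "grip_force" is the grip in N (left out, the last holds). Time passes only in rows, so rows that do not move let the fingers close. It gives the time, the measured TCP pose, the force, the opening and the grip force at its end, in the units of the state.
- get_obs(): the state, without advancing time (a new reading comes with each control period).
- get_image(name): name is "scene" or "top" or "wrist"; returns the picture (480x640x3 uint8, red, green, blue); there is no depth.
- camera_model(name): a dict with "fovy" (degrees; the focal length in pixels is half the picture's height over the tangent of half this angle, whatever the lens; pixels are square), "cx", "cy" (the principal point, pixels), "R" (3x3) and "t" (3): a world point X has camera coordinates R X + t; the wrist camera has in their place "hand_eye" (4x4, takes a point from camera to tool coordinates, whose origin is the TCP and whose axes are the flange's). Camera axes: x right, y down, z forward; pixel columns grow to the right and rows downward; lengths in m; the calibration is good to about 2 mm. A picture is of the moment at which its call begins: read the wrist's pose just before it. camera_model takes no time and is no camera call.
- close_job(): hands the job in; it is judged then, once.
The state is a dict: "time_s": time; "joint_positions": joint angles; "joint_vel": joint speeds; "joint_torque": joint torques, N m; "eef_pos": TCP position; "orientation": TCP orientation; "ft_force": force on the tool from outside, world axes, zero at the start; "torque": the same for the moment, N m; "opening": finger opening in m; "grasp_force": force on a finger pad.
Only numpy, scipy, OpenCV 4.12 (cv2) and the standard library are available. Lean on these libraries where they do the work, as an engineer would, in place of code of your own. Each camera call takes 0.05 s, during which the arm holds its last target. There are 200 camera calls.

TASK

Make up the two tool kits from the stock standing between the trays: the cutting kit in the two-bay tray gets the large round cutter and the square cutter, one in each bay; the decorating kit in the three-bay tray gets the jar in its middle bay, with the small round cutter in one end bay and the dabber in the other. Stand everything upright and flat on the floor of its bay, and leave the mould, the heat gun and the bowl where they are.

Things in the scene. Friction and masses are not known exactly. Their poses are not given: they have to be found in the camera images.
- tray_two: Kit tray with TWO square bays: low light-grey plastic tray, 184 x 94 mm, 12 mm high in all, fixed to the bench. Origin: centre of its underside. Its own x axis runs along the row of bays, z up. Inner floor 4 mm above the underside; walls and divider 4 mm thick, standing 8 mm above the inner floor. Each bay is 86 x 86 mm inside; bay centres at x = -45 and +45 mm, y = 0.
- tray_three: Kit tray with THREE square bays in a row: low light-grey plastic tray, 226 x 78 mm, 12 mm high in all, fixed to the bench. Origin: centre of its underside. Its own x axis runs along the row of bays, z up. Inner floor 4 mm above the underside; walls and dividers 4 mm thick, standing 8 mm above the inner floor. Each bay is 70 x 70 mm inside; bay centres at x = -74, 0 and +74 mm, y = 0.
- ring_large: All five stock things stand upright near one another at the start. Large round cutter: dark steel ring, open top and bottom, 60 mm outside diameter, wall 3 mm, 35 mm high. Origin: centre of its underside, z up along its axis.
- ring_small: Small round cutter: dark steel ring, open top and bottom, 40 mm outside diameter, wall 3 mm, 35 mm high. Origin: centre of its underside, z up along its axis.
- cutter_square: Square cutter: dark steel square frame, open top and bottom, 44 x 44 mm outside, wall 3 mm, 35 mm high. Origin: centre of its underside, x and y axes square to its sides, z up. Its yaw at the start is arbitrary.
- dabber: Dabber standing on its head: rounded cork head with a flat foot of 28 mm diameter, 40 mm at its widest (16 mm up), 30 mm high, and from it a wooden handle of 16 mm diameter straight up to 70 mm above the foot. Origin: centre of the foot, z up along the handle.
- jar: Small closed jar: amber glass, plain paper label, black cap; 44 mm outside diameter, 50 mm high. Origin: centre of its underside, z up.
- mould: Bystander, to be left alone: clear bonbon mould full of chocolate, flat slab 135 x 275 x 24 mm (x, y, z), on the far side of the work. Origin: centre of its underside.
- heat_gun: Bystander, to be left alone: yellow heat gun standing on its butt, 72 mm diameter, 215 mm high with its nozzle up; the handle sticks out 160 mm to its -y side at 65 to 85 mm height. Origin: centre of its underside.
- bowl: Bystander, to be left alone: aluminium bowl, 130 mm across, 60 mm high. Origin: centre of its underside.

How it is judged:
At the end, for the whole second after the job is handed in: Large ring and square cutter in different bays of the two-bay tray; jar in the middle bay of the three-bay tray, small ring and dabber in its end bays. Each within 24 mm of the bay centre along each tray axis, less than 4 mm off the bay floor, upright within 0.09 rad, at rest ((((x of ring_large in the frame of tray_two between 0.021 and 0.069 m and y of ring_large in the frame of tray_two between -0.024 and 0.024 m) and (x of cutter_square in the frame of tray_two between -0.069 and -0.021 m and y of cutter_square in the frame of tray_two between -0.024 and 0.024 m)) or ((x of ring_large in the frame of tray_two between -0.069 and -0.021 m and y of ring_large in the frame of tray_two between -0.024 and 0.024 m) and (x of cutter_square in the frame of tray_two between 0.021 and 0.069 m and y of cutter_square in the frame of tray_two between -0.024 and 0.024 m))) and (((x of ring_small in the frame of tray_three between 0.05 and 0.098 m and y of ring_small in the frame of tray_three between -0.024 and 0.024 m) and (x of dabber in the frame of tray_three between -0.098 and -0.05 m and y of dabber in the frame of tray_three between -0.024 and 0.024 m)) or ((x of ring_small in the frame of tray_three between -0.098 and -0.05 m and y of ring_small in the frame of tray_three between -0.024 and 0.024 m) and (x of dabber in the frame of tray_three between 0.05 and 0.098 m and y of dabber in the frame of tray_three between -0.024 and 0.024 m))) and x of jar in the frame of tray_three between -0.024 and 0.024 m and y of jar in the frame of tray_three between -0.024 and 0.024 m and z of ring_large in the frame of tray_two between 0 and 0.008 m and angle between each of ring_large, cutter_square, ring_small, dabber, jar's own z axis and vertical below 0.09 rad and linear speed of each of ring_large, cutter_square, ring_small, dabber, jar below 0.02 m/s and angular speed of each of ring_large, cutter_square, ring_small, dabber, jar below 0.2 rad/s and z of cutter_square in the frame of tray_two between 0 and 0.008 m and z of ring_small in the frame of tray_three between 0 and 0.008 m and z of dabber in the frame of tray_three between 0 and 0.008 m and z of jar in the frame of tray_three between 0 and 0.008 m); the robot touches nothing.
It fails at once if the mould was shifted by more than 30 mm (distance of mould from where it was at the start of the episode above 0.03 m).
It fails at once if the heat gun was shifted by more than 30 mm (distance of heat_gun from where it was at the start of the episode above 0.03 m).
It fails at once if the bowl was shifted by more than 30 mm (distance of bowl from where it was at the start of the episode above 0.03 m).
It also fails if it takes over 112 s, if anything falls off the work surface, if the arm or the gripper's body presses on something with over 40 N, if the wrist force passes 120 N, or if a joint passes its speed limit or range.

## Working session

There is one attempt and no reset: what is moved stays moved. The work goes in short steps, Python scripts to look and compute and a tool call to move; the robot and the scene stay as the last step left them, time stands still between calls to the robot, and variables do not carry over. Pictures are saved under pics/ and viewed, at most 14 in all, crops included, and the job is handed in when it is done.

Besides the shell and the picture viewer there is one more tool, called after "Call:" as name(argument=value, ...), one argument or row to a line, values as JSON. servo_tool: Moves the arm, as the interface text tells. Its arguments: {"type":"object","properties":{"series":{"type":"string"},"grip_force":{"type":"number"}},"required":["series"]}

```bash
mkdir -p pics; python3 - <<'E'
from station import *
import cv2,numpy as np
o=get_obs();print(o)
for n in("scene","top","wrist"):
    im=get_image(n);cv2.imwrite(f"pics/{n}0.png",im[:,:,::-1]);print(n,camera_model(n))
E
```

```text
{'time_s': 0.0, 'joint_positions': array([-1.23400917e+00,  4.23852654e-01,  1.63069653e+00,  1.72016797e-05,
        1.08859744e+00, -1.90066545e-02]), 'joint_vel': array([-0.00089749,  0.00011956,  0.00182033, -0.00038307, -0.00098302,
       -0.00082894]), 'joint_torque': array([-8.33499289e-04, -5.57390177e+01, -2.81747532e+01,  5.23537506e-05,
        7.16952811e-03,  2.10411724e-05]), 'eef_pos': array([ 0.21753846, -0.58528868,  0.20393578]), 'orientation': array([-3.14003926e+00, -4.47590796e-05,  3.55785792e-01]), 'ft_force': array([-0.35061884,  0.07754922,  0.33431258]), 'torque': array([ 0.00698565,  0.0332011 , -0.0100052 ]), 'grasp_force': 0.0, 'opening': 0.0854967478491445}
scene {'fovy': 55.058124280709, 'cx': 315.400421527864, 'cy': 243.43983381915365, 'R': array([[-0.02172969,  0.99973065,  0.00815098],
       [ 0.83451769,  0.02262716, -0.55051634],
       [-0.5505525 , -0.00516041, -0.83478459]]), 't': array([ 0.0152446 , -0.49294846,  1.40453663])}
top {'fovy': 43.410680013772264, 'cx': 316.98206916346487, 'cy': 246.84207334406304, 'R': array([[-3.92099980e-03, -9.99992309e-01,  8.24263547e-05],
       [-9.82010622e-01,  3.83493195e-03, -1.88786733e-01],
       [ 1.88784965e-01, -8.21176299e-04, -9.82018107e-01]]), 't': array([0.00294558, 0.61093642, 1.72763065])}
wrist {'fovy': 63.71189529080144, 'cx': 320.77306941719075, 'cy': 243.02567034510548, 'hand_eye': array([[-8.01196101e-05, -9.44787151e-01, -3.27684654e-01,
         8.53671122e-02],
       [ 9.99999654e-01,  1.95737969e-04, -8.08857839e-04,
         4.80744147e-04],
       [ 8.28338822e-04, -3.27684605e-01,  9.44786808e-01,
        -1.68748464e-01],
       [ 0.00000000e+00,  0.00000000e+00,  0.00000000e+00,
         1.00000000e+00]])}
```

View pics/scene0.png

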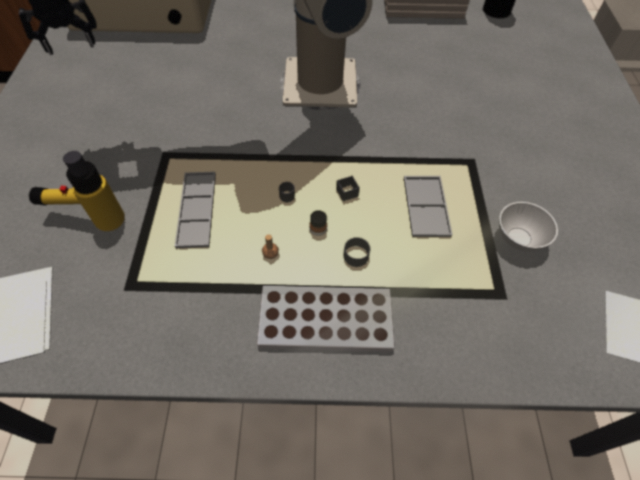

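View pics/top0.png

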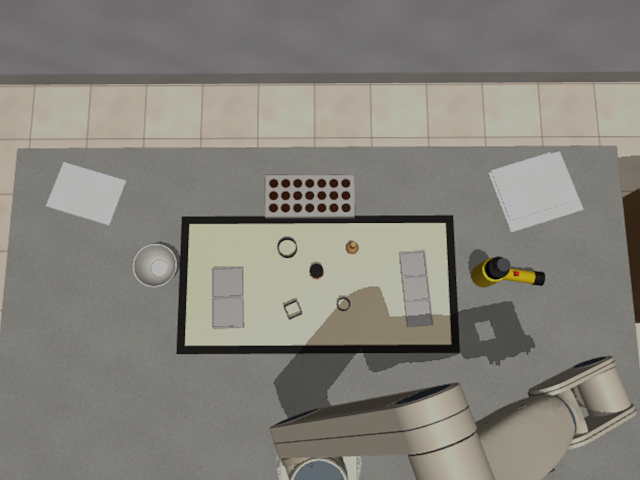

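The scene view shows tray_three at (196,210), tray_two at (427,207), small ring (287,191), square (347,188), jar (318,222), dabber (270,248) and large ring (357,252). The top view shows the same things at about (416,288), (228,297), (343,303), (292,309), (316,270), (352,246) and (287,247).

```bash
cat > h.py <<'E'
from station import *
import cv2,numpy as np
from scipy.spatial.transform import Rotation as Ro
def cam(n,pose=None):
    m=camera_model(n);f=240/np.tan(np.radians(m["fovy"]/2))
    if n!="wrist": R=np.array(m["R"]);C=-R.T@m["t"];A=R.T
    else:
        T=np.eye(4);T[:3,:3]=Ro.from_euler("xyz",pose[1]).as_matrix();T[:3,3]=pose[0]
        T=T@np.array(m["hand_eye"]);A=T[:3,:3];C=T[:3,3]
    return C,A,f,m["cx"],m["cy"]
def ray(c,u,v):
    C,A,f,cx,cy=c;d=A@[(u-cx)/f,(v-cy)/f,1];return C,d/np.linalg.norm(d)
def plane(c,u,v,z):
    C,d=ray(c,u,v);return C+d*(z-C[2])/d[2]
def tri(*rs):
    M=np.zeros((3,3));b=np.zeros(3)
    for C,d in rs:
        P=np.eye(3)-np.outer(d,d);M+=P;b+=P@C
    X=np.linalg.solve(M,b);return X,[np.linalg.norm((np.eye(3)-np.outer(d,d))@(X-C)) for C,d in rs]
def proj(c,X):
    C,A,f,cx,cy=c;q=A.T@(np.array(X)-C);return cx+f*q[0]/q[2],cy+f*q[1]/q[2]
def snap(name):
    o=get_obs();im=get_image("wrist");p=(o["eef_pos"],o["orientation"])
    cv2.imwrite(f"pics/{name}.png",im[:,:,::-1]);np.save(f"pics/{name}.npy",np.r_[p[0],p[1]]);return o
def load(name):
    p=np.load(f"pics/{name}.npy");return cv2.imread(f"pics/{name}.png"),cam("wrist",(p[:3],p[3:]))
E
python3 - <<'E'
from h import *
s=cam("scene");t=cam("top");np.set_printoptions(precision=3,suppress=True)
for n,a,b in [("t3",(196,210),(416,288)),("t2",(427,207),(228,297)),("rs",(287,191),(343,303)),("sq",(347,188),(292,309)),("jar",(318,222),(316,270)),("dab",(270,248),(352,246)),("rl",(357,252),(287,247)),("heat",(75,160),(497,266)),("bowl",(528,228),(155,265))]:
    print(n,*tri(ray(s,*a),ray(t,*b)))
E
```

```text
t3 [ 0.495 -0.3   -0.007] [np.float64(0.00032696196547374654), np.float64(0.0003269619654736354)]
t2 [ 0.47   0.272 -0.006] [np.float64(0.001787915664053776), np.float64(0.0017879156640537568)]
rs [ 0.448 -0.076  0.017] [np.float64(3.7197891369012885e-05), np.float64(3.719789136898427e-05)]
sq [0.431 0.074 0.014] [np.float64(0.0011692957372051783), np.float64(0.0011692957372052093)]
jar [0.547 0.003 0.025] [np.float64(0.00060090459715808), np.float64(0.0006009045971580795)]
dab [ 0.62  -0.105  0.022] [np.float64(0.00016422306334980868), np.float64(0.0001642230633497805)]
rl [0.62  0.092 0.012] [np.float64(0.0008000239616040713), np.float64(0.0008000239616040362)]
heat [ 0.531 -0.492  0.201] [np.float64(0.0065458092998855015), np.float64(0.006545809299885418)]
bowl [0.562 0.484 0.041] [np.float64(0.0014916693451254106), np.float64(0.0014916693451253187)]
```

Call:
servo_tool(
  series="0 0 -0.06 0 0 0.18 0.085; 0 0.0 -0.06 0 0 0.176 0.085; 0.04 -0.06 -0.04 0 0 0 0.085;0.04 -0.06 -0.02 0 0 0 0.085;0.04 -0.06 -0.02 0 0 0 0.085",
  grip_force=30,
)

```text
time_s: 0.78
eef_pos: [0.3154, -0.4386, 0.389]
orientation: [3.142, -0.0, -0.001]
ft_force: [0.7, -0.7, 0.1]
opening: 0.0848
grasp_force: 0.0
```

Call:
servo_tool(
  series="0.04 -0.06 0 0 0 0 0.085;0.04 -0.06 0 0 0 0 0.085;0.03 -0.06 0 0 0 0 0.085;0.02 -0.06 0 0 0 0 0.085;0.02 -0.06 0 0 0 0 0.085",
)

```text
time_s: 1.4
eef_pos: [0.452, -0.1597, 0.3883]
orientation: [-3.142, 0.0, -0.0]
ft_force: [1.3, 0.3, -0.7]
opening: 0.0847
grasp_force: 0.0
```

Call:
servo_tool(
  series="0 0 0 0 0 0 0.085;0 0 0 0 0 0 0.085",
)

```text
time_s: 1.65
eef_pos: [0.4517, -0.1617, 0.3883]
orientation: [3.141, 0.0, 0.001]
ft_force: [-0.6, -0.4, -0.1]
opening: 0.0846
grasp_force: 0.0
```

```bash
python3 -c "
from h import *
snap('w1')"
```

Call:
servo_tool(
  series="0.02 -0.06 0 0 0 0 0.085;0.02 -0.06 0 0 0 0 0.085;0.02 -0.06 0 0 0 0 0.085;0 -0.06 0 0 0 0 0.085;0 0 0 0 0 0 0.085",
)

```text
time_s: 2.33
eef_pos: [0.5113, 0.0779, 0.388]
orientation: [-3.141, 0.001, 0.002]
ft_force: [0.4, 0.1, -0.0]
opening: 0.085
grasp_force: 0.0
```

```bash
python3 -c "
from h import *
snap('w2')"
```

```text
(no output)
```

View pics/w1.png

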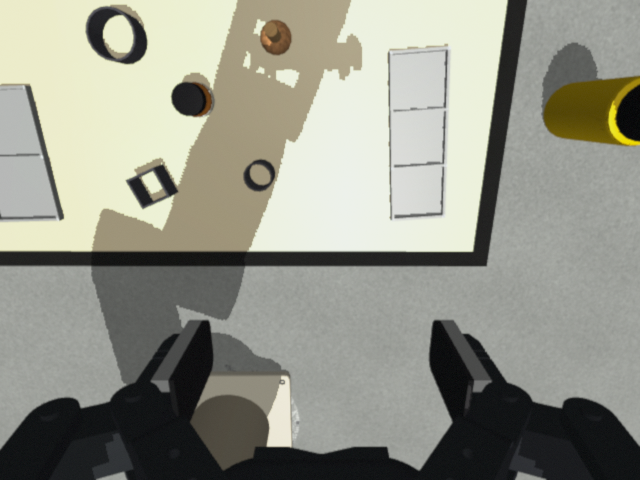

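View pics/w2.png

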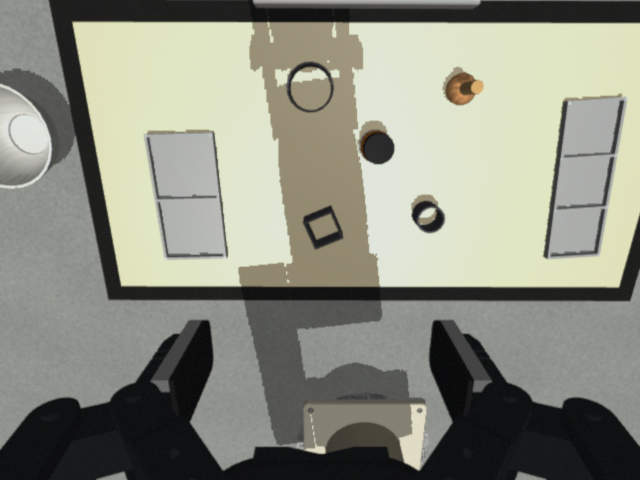

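w1 shows the large ring (116,36), jar (190,99), square (152,185), small ring (259,174), dabber (276,37) and tray_three at (389..449, 46..219). In w2 they are at (310,87), (377,148), (323,227), (428,216) and (462,88). tray_two's corners there are (147,132), (215,130), (227,257), (165,258), and tray_three's are (565,98), (625,96), (602,254), (545,257).

```bash
cat > m1.py <<'E'
from h import *
np.set_printoptions(precision=4,suppress=True)
a,ca=load("w1");b,cb=load("w2")
def comp(im,seed,r,mask):
    n,l,s,c=cv2.connectedComponentsWithStats(mask.astype(np.uint8))
    u,v=seed;w=l[v-r:v+r+1,u-r:u+r+1];k=np.bincount(w[w>0]).argmax()
    p=cv2.findNonZero((l==k).astype(np.uint8));return cv2.convexHull(p)
dark=lambda im:im.max(2)<75
warm=lambda im:(im[:,:,2].astype(int)>1.55*im[:,:,0])&(im[:,:,2]>60)
def ctr(h):
    (c,s,an)=cv2.minAreaRect(h);return np.array(c),np.round(s,1),an
for n,sa,sb,r,f in [("rl",(116,36),(310,87),28,dark),("sq",(152,185),(323,227),22,dark),("rs",(259,174),(428,216),16,dark),("jarcap",(187,98),(377,148),5,dark),("dab",(276,37),(462,88),5,warm)]:
    A=ctr(comp(a,sa,r,f(a)));B=ctr(comp(b,sb,r,f(b)))
    X,e=tri(ray(ca,*A[0]),ray(cb,*B[0]));print(n,A,B,X,np.round(e,4))
h=comp(b,(323,227),22,dark(b));q=cv2.approxPolyDP(h,8,True)[:,0];print("sq quad",[plane(cb,*p,.03)[:2] for p in q])
t3a=[(389,50),(449,46),(443,215),(392,219)];t3b=[(565,98),(625,96),(602,254),(545,257)]
for p,q in zip(t3a,t3b): print("t3",*tri(ray(ca,*p),ray(cb,*q)),plane(cb,*q,.012)[:2],plane(ca,*p,.012)[:2])
for p,q in zip([(32,85),(62,217)],[(215,130),(227,257)]): print("t2",*tri(ray(ca,*p),ray(cb,*q)))
for q in [(147,132),(215,130),(227,257),(165,258)]: print("t2",plane(cb,*q,.012)[:2])
E
python3 m1.py
```

```text
rl (array([102.1048,  32.214 ]), array([30.4, 49.3]), 7.594643592834473) (array([310. ,  86.5]), array([49., 44.]), 90.0) [0.6214 0.0917 0.0545] [0.0007 0.0007]
sq (array([140.2228, 191.4534]), array([30.1, 11.2]), 59.74356460571289) (array([322.4914, 227.1466]), array([34.5, 31.8]), 66.80140686035156) [0.4383 0.0768 0.0497] [0.0051 0.0051]
rs (array([258.9, 174.7]), array([28.2, 30.9]), 26.56505012512207) (array([433.5385, 222.2284]), array([14.5, 24.9]), 46.73570251464844) [ 0.4516 -0.0784  0.0422] [0.0028 0.0028]
jarcap (array([189.,  99.]), array([32., 34.]), 90.0) (array([377.25, 147.75]), array([31.1, 30.4]), 45.0) [0.5487 0.0045 0.0382] [0. 0.]
dab (array([275.5,  37. ]), array([34., 29.]), 90.0) (array([462.5,  88. ]), array([29. , 34.6]), 45.0) [ 0.6221 -0.105   0.0176] [0.0004 0.0004]
sq quad [array([0.4229, 0.0477]), array([0.406 , 0.0865]), array([0.4524, 0.1019]), array([0.4684, 0.0654])]
t3 [ 0.6103 -0.2503  0.0004] [np.float64(0.0008808593274365096), np.float64(0.0008808593274365166)] [ 0.6108 -0.2437] [ 0.6079 -0.2482]
t3 [ 0.6134 -0.3255  0.0074] [np.float64(0.00021410281114245792), np.float64(0.00021410281114266088)] [ 0.6135 -0.3222] [ 0.6125 -0.324 ]
t3 [ 0.3952 -0.3355  0.0249] [np.float64(0.0005990791554926615), np.float64(0.0005990791554926528)] [ 0.3909 -0.3456] [ 0.3911 -0.3396]
t3 [ 0.3816 -0.2678  0.0006] [np.float64(0.0001948179035468508), np.float64(0.00019481790354693347)] [ 0.3859 -0.2607] [ 0.385  -0.2657]
t2 [ 0.5677  0.2257 -0.0017] [np.float64(0.0008049998027373093), np.float64(0.0008049998027370163)]
t2 [0.3845 0.2206 0.0071] [np.float64(0.0017364737276240477), np.float64(0.001736473727623879)]
t2 [0.5664 0.3145]
t2 [0.5692 0.2219]
t2 [0.3846 0.22  ]
t2 [0.3827 0.314 ]
```

```bash
cat > m2.py <<'E'
from h import *
np.set_printoptions(precision=4,suppress=True)
a,ca=load("w1");b,cb=load("w2")
def roi(im,s,r):
    m=np.zeros(im.shape[:2],np.uint8);u,v=s;v0=max(0,v-r);u0=u-r
    m[v0:v+r,u0:u+r]=(im[v0:v+r,u0:u+r].max(2)<90);return cv2.convexHull(cv2.findNonZero(m))
for n,sa,sb,r in [("rl",(116,36),(310,87),36),("sq",(152,185),(323,227),28),("rs",(259,174),(428,216),22),("jar",(188,98),(377,148),21)]:
    A=cv2.boundingRect(roi(a,sa,r));B=cv2.boundingRect(roi(b,sb,r));c=lambda q:(q[0]+q[2]/2-.5,q[1]+q[3]/2-.5)
    print(n,A,B,*tri(ray(ca,*c(A)),ray(cb,*c(B))))
E
python3 m2.py
```

```text
rl (87, 8, 60, 56) (287, 62, 46, 50) [0.6236 0.0933 0.0173] [np.float64(0.00035076321436151853), np.float64(0.00035076321436148866)]
sq (128, 165, 50, 42) (303, 206, 40, 43) [0.4344 0.0755 0.0171] [np.float64(0.000551326132883617), np.float64(0.0005513261328836222)]
rs (244, 160, 31, 31) (412, 201, 32, 31) [ 0.4505 -0.0756  0.0177] [np.float64(0.0005221810937191296), np.float64(0.0005221810937191311)]
jar (172, 82, 35, 34) (361, 131, 33, 33) [0.5494 0.0047 0.0371] [np.float64(0.00013961079893849785), np.float64(0.00013961079893878254)]
```

Heights agree with the text: rings and square have their mid-height at 17 mm. I'll start with the large ring.

Call:
servo_tool(
  series="0.0224 -0.003 0.058 0 0 0 0.085;0.0224 -0.003 0.058 0 0 0 0.085;0.0224 -0.003 0.058 0 0 0 0.085;0.0224 -0.003 0.058 0 0 0 0.085;0.0224 -0.003 0.05 0 0 0 0.085",
)

```text
time_s: 3.0
eef_pos: [0.6237, 0.0878, 0.1041]
orientation: [3.141, 0.001, -0.004]
ft_force: [0.3, -0.4, 1.1]
opening: 0.0848
grasp_force: 0.0
```

Call:
servo_tool(
  series="0 0 0 0 0 0 0.085;0 0 0 0 0 0 0.085",
)

```text
time_s: 3.25
eef_pos: [0.6236, 0.0894, 0.1077]
orientation: [3.142, -0.001, -0.002]
ft_force: [0.6, 0.5, -0.5]
opening: 0.0852
grasp_force: 0.0
```

```bash
python3 -c "
from h import *
o=snap('w3');print(o['joint_positions'],o['eef_pos'])"
```

```text
[ 1.23540281e-01  5.47830954e-01  1.68085795e+00 -2.42216214e-04
  9.12100447e-01  1.69688865e+00] [0.62359287 0.08936133 0.10767713]
```

View pics/w3.png

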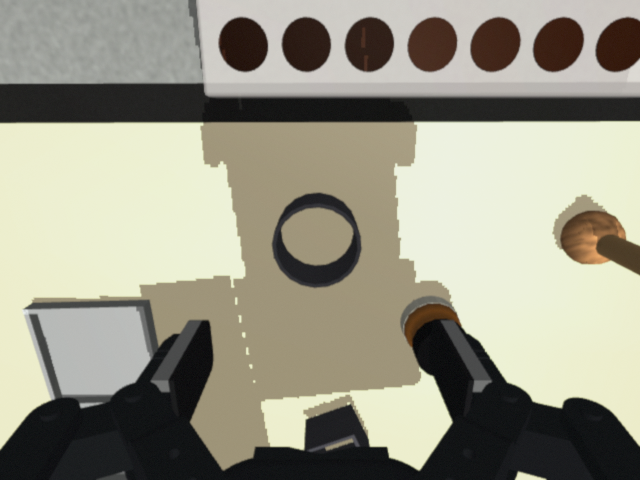

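w3 shows the large ring at (317,240), between the fingers' planes and 3 mm left of centre. The mould is clear of the gripper.

Call:
servo_tool(
  series="0 -0.003 0.034 0 0 0 0.085;0 0 0.034 0 0 0 0.085;0 0 0.034 0 0 0 0.085;0 0 0 0 0 0 0.085;0 0 0 0 0 0 0.05",
)

```text
time_s: 3.92
eef_pos: [0.6247, 0.0942, 0.0072]
orientation: [-3.141, -0.004, -0.0]
ft_force: [1.1, -1.0, -0.3]
opening: 0.0696
grasp_force: 0.0
```

Call:
servo_tool(
  series="0 0 0 0 0 0 0.04;0 0 0 0 0 0 0.04;0 0 0 0 0 0 0.04;0 0 0 0 0 0 0.04",
)

```text
time_s: 4.42
eef_pos: [0.6246, 0.0951, 0.0067]
orientation: [-3.14, -0.003, -0.0]
ft_force: [-2.0, 3.4, 9.4]
opening: 0.0401
grasp_force: 4.6
```

```bash
python3 -c "
from h import *
o=snap('w4')"
```

```text
(no output)
```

View pics/w4.png

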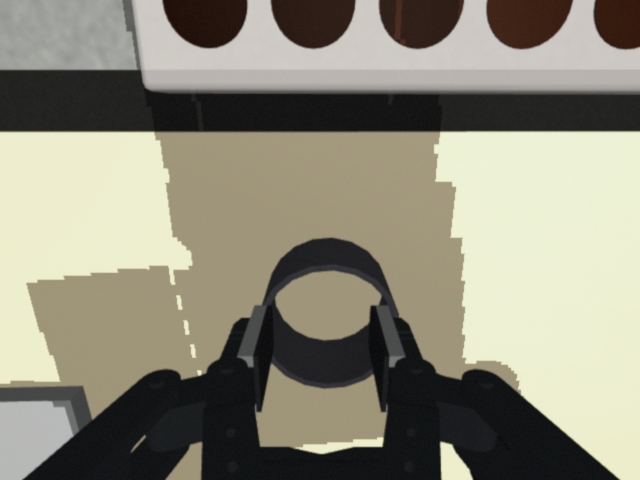

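w4 shows the ring about (330,312) with the pads at (255,355) and (387,355), apparently overlapping its rim. I'll compute where the pads ought to show.

```bash
python3 -c "
from h import *
im,c=load('w4');p=np.load('pics/w4.npy');print(p)
for z in (.012,.02,.027,.035,.05): print(z,[np.round(proj(c,[p[0]+dx,p[1]+dy,z])) for dx,dy in((0,.02),(0,-.02),(.011,.02),(-.011,.02),(.011,.03),(0,0))])
for z in (0,.0175,.035): print(z,plane(c,330,238,z),plane(c,330,387,z),plane(c,270,310,z),plane(c,396,310,z))
print(get_obs()['ft_force'],get_obs()['opening'])
"
```

```text
[ 6.24558695e-01  9.50647313e-02  6.71059660e-03 -3.14032753e+00
 -3.14320029e-03 -3.24704352e-04]
0.012 [array([278., 300.]), array([363., 301.]), array([277., 279.]), array([279., 321.]), array([256., 279.]), array([321., 300.])]
0.02 [array([276., 309.]), array([365., 309.]), array([275., 287.]), array([277., 330.]), array([253., 287.]), array([321., 309.])]
0.027 [array([275., 316.]), array([366., 317.]), array([274., 294.]), array([276., 338.]), array([250., 294.]), array([321., 317.])]
0.035 [array([272., 326.]), array([369., 326.]), array([271., 303.]), array([273., 349.]), array([247., 302.]), array([320., 326.])]
0.05 [array([268., 347.]), array([373., 347.]), array([266., 322.]), array([269., 371.]), array([239., 322.]), array([320., 347.])]
0 [0.65167608 0.09058561 0.        ] [0.56513499 0.08994843 0.        ] [0.61287854 0.12100285 0.        ] [0.6129324  0.05655502 0.        ]
0.0175 [0.65743689 0.090984   0.0175    ] [0.57951426 0.09041027 0.0175    ] [0.62250312 0.11837204 0.0175    ] [0.62255162 0.06034245 0.0175    ]
0.035 [0.6631977  0.09138238 0.035     ] [0.59389353 0.09087211 0.035     ] [0.6321277  0.11574124 0.035     ] [0.63217084 0.06412987 0.035     ]
[-1.06943043  2.4796479   9.71177945] 0.040103547904783036
```

```bash
python3 -c "
from h import *
im,c=load('w3');p=np.load('pics/w3.npy')
for b in (0,.013,.02,.026,.032,.04,.05): print(b,[np.round(proj(c,[p[0]+dx,p[1]+dy,p[2]+b])) for dx,dy in((.011,.0425),(-.011,.0425),(.011,.057))])
im,c=load('w4')
cv2.imwrite('pics/w4c.png',cv2.resize(im[220:420,200:460],None,fx=3,fy=3)[:600])
im=get_image('scene')[190:300,300:420];cv2.imwrite('pics/s4.png',cv2.resize(im,None,fx=5,fy=5)[:,:,::-1])
"
```

```text
0 [array([231., 275.]), array([235., 316.]), array([201., 275.])]
0.013 [array([225., 287.]), array([229., 330.]), array([192., 287.])]
0.02 [array([221., 294.]), array([225., 338.]), array([187., 294.])]
0.026 [array([217., 300.]), array([222., 346.]), array([182., 300.])]
0.032 [array([214., 307.]), array([219., 354.]), array([177., 307.])]
0.04 [array([208., 318.]), array([214., 366.]), array([170., 318.])]
0.05 [array([200., 332.]), array([206., 383.]), array([159., 332.])]
```

View pics/w4c.png

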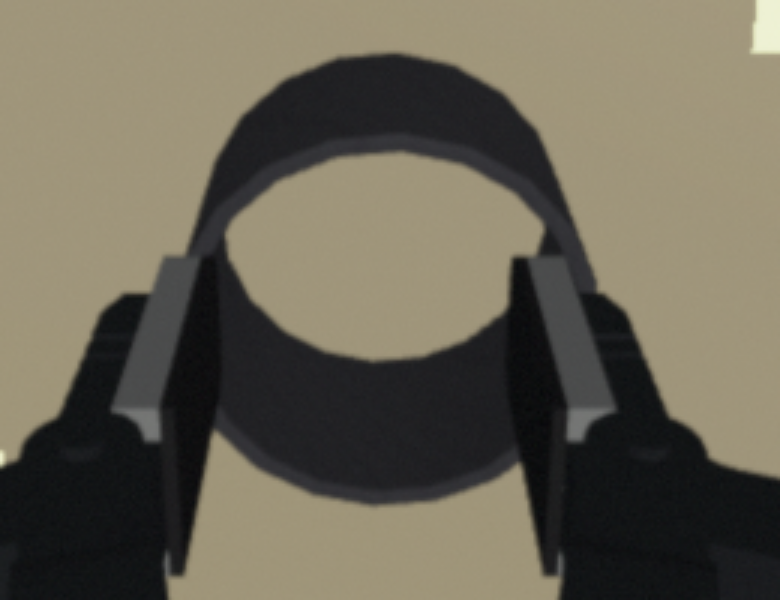

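The crop shows the ring still upright, with the fingertips (260,305 in the full frame) resting on its top at z≈35 mm. So the real tips stand about 28 mm behind the TCP at this opening, and about 40 mm when open. I'll raise, reopen and go lower.

Call:
servo_tool(
  series="0 0 -0.03 0 0 0 0.04;-0.0015 0.004 0 0 0 0 0.085;0 0 0 0 0 0 0.085;0 0 0 0 0 0 0.085;0 0 0.025 0 0 0 0.085",
)

```text
time_s: 5.15
eef_pos: [0.623, 0.0903, 0.0102]
orientation: [-3.141, -0.003, -0.0]
ft_force: [0.2, 0.6, -0.2]
opening: 0.0852
grasp_force: 0.0
```

Call:
servo_tool(
  series="0 0 0.01 0 0 0 0.085;0 0 0.008 0 0 0 0.085;0 0 0.006 0 0 0 0.085;0 0 0 0 0 0 0.085",
)

```text
time_s: 5.65
eef_pos: [0.6215, 0.0902, -0.0148]
orientation: [3.142, 0.0, -0.0]
ft_force: [-0.4, 0.3, -0.0]
opening: 0.0851
grasp_force: 0.0
```

Call:
servo_tool(
  series="0 0 0 0 0 0 0.052;0 0 0 0 0 0 0.052;0 0 0 0 0 0 0.052;0 0 0 0 0 0 0.052",
)

```text
time_s: 6.15
eef_pos: [0.6221, 0.0902, -0.0137]
orientation: [-3.141, -0.001, -0.0]
ft_force: [-1.2, -0.4, 7.2]
opening: 0.0582
grasp_force: 32.6
```

```bash
python3 -c "
from h import *
o=snap('w5');print(o['opening'],o['grasp_force'],o['ft_force'])"
```

```text
0.058151827073176524 32.56726009771228 [-1.15556764 -0.43276481  7.17421936]
```

View pics/w5.png

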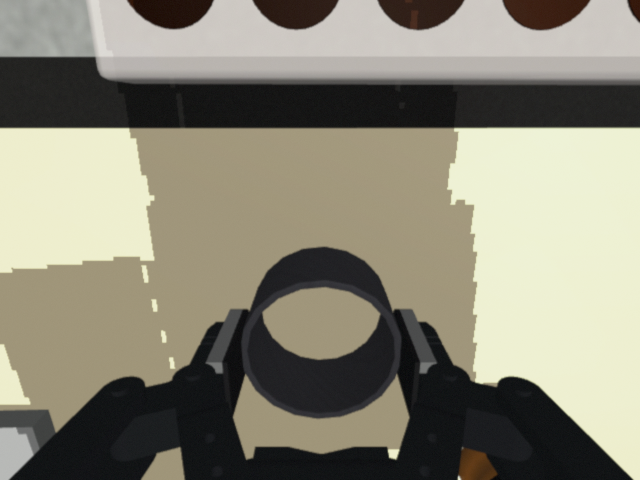

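w5 shows the ring held by the pads at (322,330), opening 58 mm, grip 33 N. I'll carry it to the far bay of tray_two (0.521, 0.268).

Call:
servo_tool(
  series="0 0 -0.03 0 0 0 0.052;0 0 -0.03 0 0 0 0.052;-0.025 -0.045 0 0 0 0 0.052;-0.025 -0.045 0 0 0 0 0.052;-0.025 -0.045 0 0 0 0 0.052",
)

```text
time_s: 6.82
eef_pos: [0.5459, 0.2262, 0.0456]
orientation: [-3.141, -0.0, -0.001]
ft_force: [0.1, -0.1, -0.9]
opening: 0.0582
grasp_force: 33.0
```

Call:
servo_tool(
  series="-0.026 -0.043 0 0 0 0 0.052;0 0 0.02 0 0 0 0.052;0 0 0 0 0 0 0.052",
)

```text
time_s: 7.2
eef_pos: [0.5193, 0.2676, 0.0239]
orientation: [3.14, 0.003, 0.001]
ft_force: [0.6, -0.6, -0.7]
opening: 0.0578
grasp_force: 33.0
```

```bash
python3 -c "
from h import *
o=snap('w6');print(o['opening'],o['grasp_force'],o['ft_force'])
b,c=load('w6');np.set_printoptions(precision=4,suppress=True)
"
```

```text
0.05781953830540725 32.973536029458046 [ 0.57474161 -0.62075367 -0.67172122]
```

View pics/w6.png

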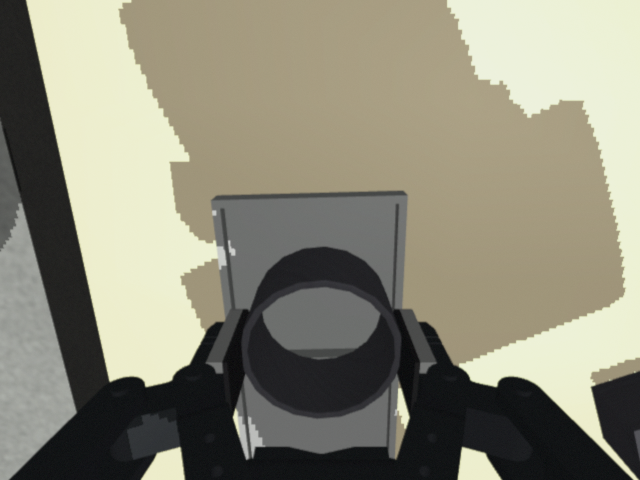

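w6 shows tray_two's far edge from (213,198) to (405,193) with the ring over that bay.

```bash
python3 -c "
from h import *
b,c=load('w6')
print(plane(c,213,198,.012),plane(c,405,193,.012),plane(c,320,352,.012))"
```

```text
[0.56475169 0.31875411 0.012     ] [0.56720326 0.22761876 0.012     ] [0.47865752 0.26788112 0.012     ]
```

Call:
servo_tool(
  series="0.001 0 0.022 0 0 0 0.052;0 0 0.006 0 0 0 0.052;0 0 0.004 0 0 0 0.052;0 0 0 0 0 0 0.052",
)

```text
time_s: 7.75
eef_pos: [0.5219, 0.2679, -0.0064]
orientation: [-3.142, -0.0, -0.001]
ft_force: [-0.7, 0.5, -1.5]
opening: 0.0579
grasp_force: 33.0
```

Call:
servo_tool(
  series="0 -0.002 0.002 0 0 0 0.052;0 0 0.0015 0 0 0 0.052;0 0 0 0 0 0 0.052",
)

```text
time_s: 8.12
eef_pos: [0.5219, 0.2705, -0.0097]
orientation: [-3.141, -0.001, -0.0]
ft_force: [-0.0, -0.3, 2.0]
opening: 0.0583
grasp_force: 33.2
```

Call:
servo_tool(
  series="0 0 0 0 0 0 0.075;0 0 0 0 0 0 0.075;0 0 -0.03 0 0 0 0.075;0 0 -0.04 0 0 0 0.085;-0.022 0.05 -0.03 0 0 0 0.085",
)

```text
time_s: 8.75
eef_pos: [0.5021, 0.2221, 0.0919]
orientation: [-3.139, -0.005, 0.003]
ft_force: [1.2, -1.0, 1.3]
opening: 0.0852
grasp_force: 0.0
```

Call:
servo_tool(
  series="-0.022 0.05 -0.02 0 0 0 0.085;-0.022 0.05 0 0 0 0 0.085;-0.022 0.046 0 0 0 0 0.085;0 0 0 0 0 0 0.085;0 0 0 0 0 0 0.085",
)

```text
time_s: 9.38
eef_pos: [0.4344, 0.0743, 0.1103]
orientation: [-3.141, -0.001, -0.001]
ft_force: [0.3, 0.6, 0.6]
opening: 0.0849
grasp_force: 0.0
```

```bash
python3 -c "
from h import *
snap('w7')
im,c=load('w7')
m=(im.max(2)<75).astype(np.uint8);m[:, :230]=0;m[:,420:]=0;m[330:]=0;m[:130]=0
n,l,s,_=cv2.connectedComponentsWithStats(m);print(s)
h=cv2.convexHull(cv2.findNonZero((l==1+s[1:,4].argmax()).astype(np.uint8)))
q=cv2.approxPolyDP(h,6,True)[:,0];print(q.tolist());print([plane(c,*p,.035) for p in q])
"
```

```text
[[     0      0    640    480 304385]
 [   277    193     85     90   2815]]
[[361, 259], [304, 282], [277, 228], [282, 215], [335, 193]]
[array([0.4237981 , 0.04707482, 0.035     ]), array([0.40671224, 0.0860071 , 0.035     ]), array([0.44579515, 0.10322977, 0.035     ]), array([0.45464866, 0.09962873, 0.035     ]), array([0.46915706, 0.06520652, 0.035     ])]
```

View pics/w7.png

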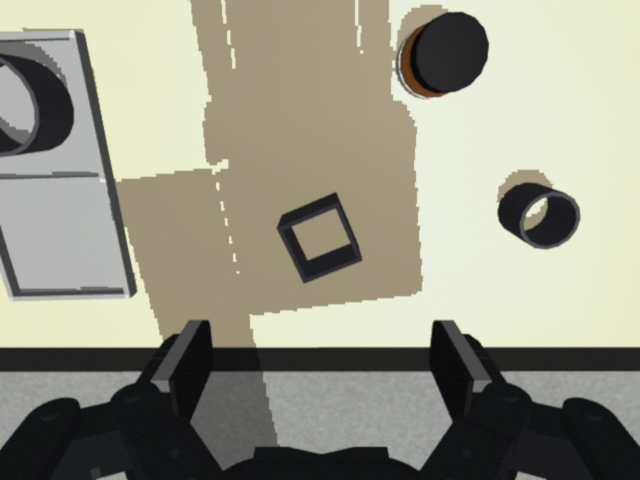

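w7 shows the square's near top edge from (361,259) to (304,282), which gives yaw 23.7° and centre (0.4355, 0.0755). The large ring stands in the far bay at the left.

Call:
servo_tool(
  series="0.001 -0.001 0.03 0 0 -0.14 0.085;0 0 0.03 0 0 -0.14 0.085;0 0 0.03 0 0 -0.134 0.085;0 0 0.02 0 0 0 0.085;0 0 0.013 0 0 0 0.085",
)

```text
time_s: 10.05
eef_pos: [0.435, 0.0762, -0.0143]
orientation: [-3.141, 0.001, 0.415]
ft_force: [0.9, -0.2, 0.2]
opening: 0.0851
grasp_force: 0.0
```

Call:
servo_tool(
  series="0 0 0.003 0 0 0 0.085;0 0 0 0 0 0 0.036;0 0 0 0 0 0 0.036;0 0 0 0 0 0 0.036;0 0 0 0 0 0 0.036",
)

```text
time_s: 10.68
eef_pos: [0.4352, 0.0753, -0.0153]
orientation: [3.141, -0.001, 0.414]
ft_force: [-0.7, -0.7, 7.1]
opening: 0.0437
grasp_force: 31.0
```

Call:
servo_tool(
  series="0 0 0 0 0 0 0.036;0 0 0 0 0 0 0.036",
)

```text
time_s: 10.92
eef_pos: [0.4352, 0.0753, -0.0153]
orientation: [3.141, -0.001, 0.414]
ft_force: [-0.2, 1.0, 6.7]
opening: 0.0436
grasp_force: 31.0
```

Call:
servo_tool(
  series="0 0 -0.03 0 0 0.14 0.036;0 0 -0.03 0 0 0.14 0.036;0 0 0 0 0 0.134 0.036;-0.001 -0.05 0 0 0 0 0.036;-0.001 -0.05 0 0 0 0 0.036",
)

```text
time_s: 11.55
eef_pos: [0.4329, 0.1759, 0.0444]
orientation: [-3.141, -0.001, -0.002]
ft_force: [1.6, 0.7, -1.2]
opening: 0.0433
grasp_force: 31.4
```

Call:
servo_tool(
  series="-0.002 -0.05 0 0 0 0 0.036;-0.001 -0.043 0.02 0 0 0 0.036;0 0 0.02 0 0 0 0.036;0 0 0 0 0 0 0.036",
)

```text
time_s: 12.05
eef_pos: [0.4283, 0.2679, 0.003]
orientation: [3.14, 0.003, 0.001]
ft_force: [0.3, -0.6, -0.5]
opening: 0.0437
grasp_force: 31.4
```

Target is z ≈ -0.0113.

Call:
servo_tool(
  series="0.002 0 0.009 0 0 0 0.036;0 0 0.0035 0 0 0 0.036;0 0 0.002 0 0 0 0.036;0 0 0 0 0 0 0.036",
)

```text
time_s: 12.55
eef_pos: [0.4318, 0.268, -0.0105]
orientation: [-3.142, -0.0, -0.001]
ft_force: [-0.1, 0.3, 0.2]
opening: 0.0436
grasp_force: 31.4
```

Call:
servo_tool(
  series="0 0 0.001 0 0 0 0.036;0 0 0 0 0 0 0.06;0 0 0 0 0 0 0.06;0 0 -0.04 0 0 0 0.075;0 0 -0.04 0 0 0 0.085",
)

```text
time_s: 13.18
eef_pos: [0.4312, 0.2679, 0.069]
orientation: [3.141, 0.001, -0.0]
ft_force: [1.4, 0.5, -0.3]
opening: 0.0849
grasp_force: 0.0
```

Call:
servo_tool(
  series="0.023 0.053 -0.03 0 0 0 0.085;0.023 0.053 0 0 0 0 0.085;0.023 0.053 0 0 0 0 0.085;0.023 0.053 0 0 0 0 0.085;0.025 0.0515 0 0 0 0 0.085",
)

```text
time_s: 13.8
eef_pos: [0.5481, 0.005, 0.0975]
orientation: [-3.142, -0.0, -0.0]
ft_force: [0.9, 0.4, -0.5]
opening: 0.0852
grasp_force: 0.0
```

Call:
servo_tool(
  series="0 0 0 0 0 0 0.085;0 0 0 0 0 0 0.085",
)

```text
time_s: 14.05
eef_pos: [0.5471, 0.0068, 0.097]
orientation: [-3.141, 0.001, -0.001]
ft_force: [0.9, -0.2, -0.4]
opening: 0.0852
grasp_force: 0.0
```

```bash
python3 -c "
from h import *
o=snap('w8');print(o['eef_pos'])
im,c=load('w8')
m=(im.max(2)<50).astype(np.uint8);m[:, :230]=0;m[:,420:]=0;m[310:]=0;m[:130]=0
n,l,s,cc=cv2.connectedComponentsWithStats(m);k=1+s[1:,4].argmax();print(s[k],plane(c,*cc[k],.05))
cv2.imwrite('pics/top8.png',get_image('top')[200:360,170:470,::-1].repeat(2,0).repeat(2,1))
"
```

```text
[0.54707583 0.00676803 0.09701148]
[ 294  219   64   67 3398] [0.55187777 0.0037572  0.05      ]
```

View pics/top8.png

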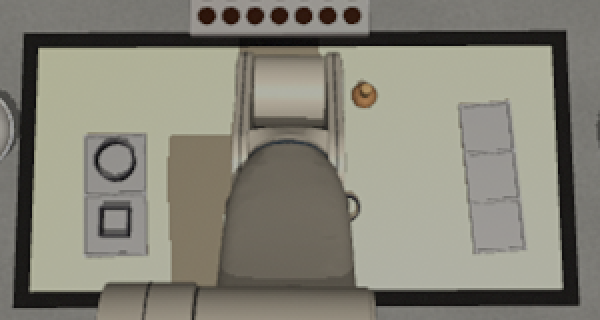

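The top crop shows the ring and square centred in tray_two's bays at (116,160) and (115,220). Next is the jar.

Call:
servo_tool(
  series="0.003 0.002 0.03 0 0 -0.087 0.085;0 0 0.03 0 0 0 0.085;0 0 0.03 0 0 0 0.085;0 0 0.016 0 0 0 0.085;0 0 0 0 0 0 0.085",
)

```text
time_s: 14.78
eef_pos: [0.5497, 0.0056, -0.0095]
orientation: [-3.141, 0.002, 0.088]
ft_force: [-0.7, 0.2, 0.4]
opening: 0.0847
grasp_force: 0.0
```

Call:
servo_tool(
  series="0 0 0 0 0 0 0.036;0 0 0 0 0 0 0.036;0 0 0 0 0 0 0.036;0 0 0 0 0 0 0.036;0 0 0 0 0 0 0.036",
)

```text
time_s: 15.4
eef_pos: [0.5514, 0.0046, -0.0076]
orientation: [3.141, -0.002, 0.087]
ft_force: [-0.7, 1.1, 5.0]
opening: 0.0392
grasp_force: 30.0
```

View image.

```bash
python3 -c "
from h import *
o=snap('w9');print(o['opening'])"
```

```text
0.03919754346101227
```

View pics/w9.png

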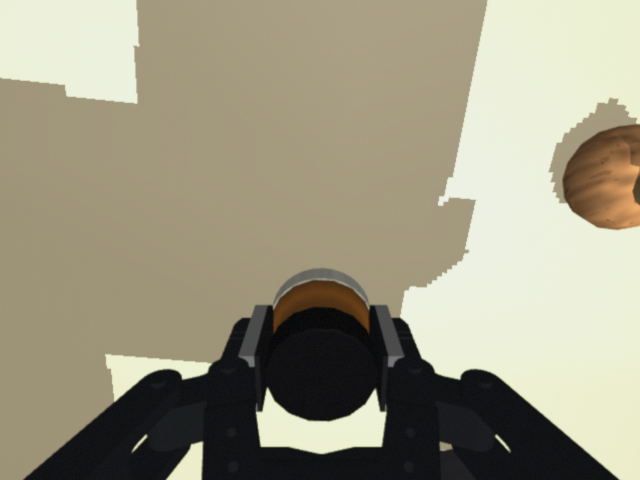

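w9 shows the jar held squarely by its cap at (322,365), with the tips on the shoulder; opening 39 mm, grip 30 N. I'll carry it to tray_three's middle bay.

Call:
servo_tool(
  series="0 0 -0.03 0 0 0 0.034;0 0 -0.03 0 0 0 0.034;0 0 0 0 0 0 0.034;-0.0155 0.0586 0 0 0 0 0.034;-0.0155 0.0586 0 0 0 0 0.034",
)

```text
time_s: 16.08
eef_pos: [0.5295, -0.1153, 0.0507]
orientation: [-3.142, 0.0, 0.089]
ft_force: [0.5, -0.2, -0.7]
opening: 0.0395
grasp_force: 30.8
```

Call:
servo_tool(
  series="-0.0155 0.0586 0 0 0 0 0.034;-0.0155 0.0586 0 0 0 0 0.034;-0.0155 0.0586 0 0 0 0 0.034;0 0 0.02 0 0 0 0.034;0 0 0 0 0 0 0.034",
)

```text
time_s: 16.7
eef_pos: [0.4967, -0.2926, 0.0289]
orientation: [-3.138, 0.004, 0.086]
ft_force: [-0.5, 0.2, -0.8]
opening: 0.0396
grasp_force: 30.9
```

```bash
python3 -c "
from h import *
o=snap('w10');print(o['opening'],o['eef_pos'],o['grasp_force'])"
```

```text
0.039552649894193034 [ 0.49673504 -0.29263995  0.02891434] 30.8593495428795
```

View pics/w10.png

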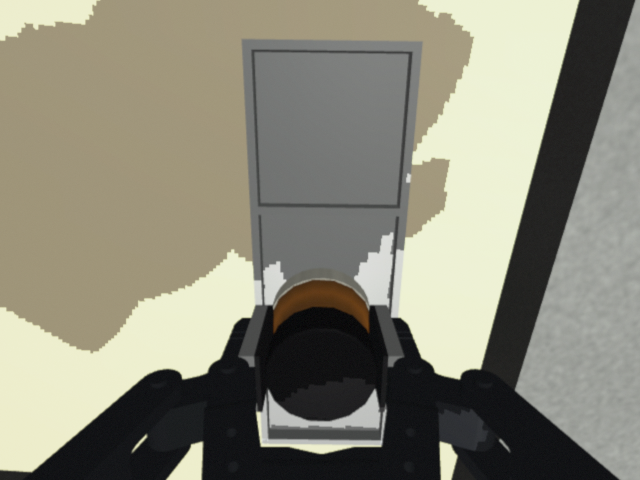

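w10 shows tray_three's far corners at (243,40) and (421,43), the far divider at v≈206 (u 255–404), and the jar above the middle bay.

```bash
python3 -c "
from h import *
im,c=load('w10')
P=[plane(c,*p,.012) for p in((243,40),(421,43),(255,206),(404,206))]
for p in P: print(p)
e=(P[0]-P[1])[:2];y=np.arctan2(-e[0],e[1]);ax=np.array([np.cos(y),np.sin(y)]);print(np.linalg.norm(e),y,(P[0]+P[1])[:2]/2-.113*ax,(P[2]+P[3])[:2]/2-.037*ax)"
```

```text
[ 0.60686459 -0.2497175   0.012     ]
[ 0.61221086 -0.32603811  0.012     ]
[ 0.53409291 -0.25699368  0.012     ]
[ 0.5404346  -0.33001846  0.012     ]
0.07650763406390608 0.06993582247340081 [ 0.49681396 -0.29577412] [ 0.5003542  -0.29609159]
```

Call:
servo_tool(
  series="0.002 0.002 0.015 0 0 0 0.034;0 0 0.01 0 0 0 0.034;0 0 0.005 0 0 0 0.034;0 0 0.002 0 0 0 0.034;0 0 0 0 0 0 0.034",
)

```text
time_s: 17.38
eef_pos: [0.5011, -0.2956, -0.0008]
orientation: [3.142, -0.0, 0.087]
ft_force: [-0.1, 0.0, -0.2]
opening: 0.0392
grasp_force: 30.9
```

Call:
servo_tool(
  series="0 0 0.0015 0 0 0 0.034;0 0 0.0015 0 0 0 0.034;0 0 0 0 0 0 0.034",
)

```text
time_s: 17.75
eef_pos: [0.5012, -0.2958, -0.0036]
orientation: [3.141, -0.0, 0.087]
ft_force: [-0.1, 0.5, 0.8]
opening: 0.0394
grasp_force: 31.0
```

Call:
servo_tool(
  series="0 0 0.0008 0 0 0 0.034;0 0 0 0 0 0 0.055;0 0 0 0 0 0 0.06;0 0 -0.04 0 0 0 0.07;0 0 -0.05 0 0 0 0.085",
)

```text
time_s: 18.38
eef_pos: [0.5, -0.295, 0.0852]
orientation: [-3.14, 0.003, 0.087]
ft_force: [-0.4, 0.5, -0.1]
opening: 0.0841
grasp_force: 0.0
```

Call:
servo_tool(
  series="-0.0064 -0.0447 0 0 0 0 0.085;-0.0064 -0.0447 0 0 0 0 0.085;-0.0064 -0.0447 0 0 0 0 0.085;-0.0064 -0.0447 0 0 0 0 0.085;-0.0064 -0.0447 0 0 0 0 0.085",
)

```text
time_s: 19.0
eef_pos: [0.4494, -0.0745, 0.0855]
orientation: [3.142, -0.0, 0.086]
ft_force: [1.0, -0.6, 0.6]
opening: 0.0851
grasp_force: 0.0
```

Call:
servo_tool(
  series="0 0 0 0 0 0 0.085;0 0 0 0 0 0 0.085",
)

```text
time_s: 19.25
eef_pos: [0.4503, -0.0759, 0.0856]
orientation: [3.141, -0.001, 0.088]
ft_force: [0.4, -0.1, 0.2]
opening: 0.085
grasp_force: 0.0
```

```bash
python3 -c "
from h import *
o=snap('w11');print(o['eef_pos'])
im,c=load('w11')
m=(im.max(2)<75).astype(np.uint8);m[:, :225]=0;m[:,420:]=0;m[310:]=0;m[:130]=0
n,l,s,cc=cv2.connectedComponentsWithStats(m);print(s)
h=cv2.findNonZero(m);x,y,w,hh=cv2.boundingRect(h);print(x,y,w,hh,plane(c,x+w/2,y+hh/2,.0175))
"
```

```text
[ 0.45029717 -0.07590071  0.08558642]
[[     0      0    640    480 304882]
 [   290    212     61     72   2318]]
290 212 61 72 [ 0.45017089 -0.07582271  0.0175    ]
```

Call:
servo_tool(
  series="0 0 0.03 0 0 0 0.085;0 0 0.03 0 0 0 0.085;0 0 0.03 0 0 0 0.085;0 0 0.011 0 0 0 0.085;0 0 0 0 0 0 0.06",
)

```text
time_s: 19.92
eef_pos: [0.4496, -0.0763, -0.016]
orientation: [-3.141, 0.001, 0.086]
ft_force: [-0.6, -0.4, -0.9]
opening: 0.0687
grasp_force: 0.0
```

Call:
servo_tool(
  series="0 0 0 0 0 0 0.032;0 0 0 0 0 0 0.032;0 0 0 0 0 0 0.032;0 0 0 0 0 0 0.032;0 0 0 0 0 0 0.032",
)

```text
time_s: 20.55
eef_pos: [0.4507, -0.076, -0.0144]
orientation: [3.141, -0.002, 0.087]
ft_force: [-1.3, -2.1, 7.4]
opening: 0.0395
grasp_force: 29.9
```

Call:
servo_tool(
  series="0 0 -0.03 0 0 0 0.032;0 0 -0.03 0 0 0 0.032;-0.0114 0.0556 0 0 0 0 0.032;-0.0114 0.0556 0 0 0 0 0.032;-0.0114 0.0556 0 0 0 0 0.032",
)

```text
time_s: 21.18
eef_pos: [0.4304, -0.2466, 0.0454]
orientation: [3.141, -0.002, 0.088]
ft_force: [0.5, 1.1, -0.7]
opening: 0.0394
grasp_force: 30.6
```

Call:
servo_tool(
  series="-0.0114 0.0556 0 0 0 0 0.032;0 0 0.02 0 0 0 0.032;0 0 0.02 0 0 0 0.032;0 0 0 0 0 0 0.032",
)

```text
time_s: 21.68
eef_pos: [0.4227, -0.3008, 0.0038]
orientation: [-3.14, 0.002, 0.086]
ft_force: [0.4, 0.4, -0.6]
opening: 0.0394
grasp_force: 30.6
```

Target is z ≈ -0.0104.

Call:
servo_tool(
  series="0.001 0 0.009 0 0 0 0.032;0 0 0.003 0 0 0 0.032;0 0 0.0015 0 0 0 0.032;0 0 0 0 0 0 0.032",
)

```text
time_s: 22.18
eef_pos: [0.4248, -0.3012, -0.0089]
orientation: [3.141, -0.0, 0.087]
ft_force: [-1.1, -0.3, 0.5]
opening: 0.0396
grasp_force: 30.6
```

Call:
servo_tool(
  series="0 0 0.0015 0 0 0 0.032;0 0 0 0 0 0 0.055;0 0 0 0 0 0 0.06;0 0 -0.06 0 0 0 0.07;0 0 -0.06 0 0 0 0.085",
)

```text
time_s: 22.8
eef_pos: [0.4239, -0.3007, 0.1099]
orientation: [-3.14, 0.002, 0.087]
ft_force: [1.4, -1.6, 0.5]
opening: 0.0847
grasp_force: 0.0
```

Call:
servo_tool(
  series="0.0533 -0.0446 0 0 0 0 0.085;0.0533 -0.0446 0 0 0 0 0.085;0.0533 -0.0446 0 0 0 0 0.085;0.0533 -0.0446 0 0 0 0 0.085;0 0 0 0 0 0 0.085",
)

```text
time_s: 23.42
eef_pos: [0.6047, -0.1216, 0.1097]
orientation: [3.141, -0.002, 0.091]
ft_force: [0.2, -0.3, 0.2]
opening: 0.085
grasp_force: 0.0
```

```bash
python3 -c "
from h import *
o=snap('w12');print(o['eef_pos'])
im,c=load('w12')
m=((im[:,:,2].astype(int)>1.55*im[:,:,0])&(im[:,:,2]>60)).astype(np.uint8);m[330:]=0
n,l,s,cc=cv2.connectedComponentsWithStats(m);k=1+s[1:,4].argmax();print(s[k],plane(c,s[k][0]+s[k][2]/2,s[k][1]+40,.016))
cv2.imwrite('pics/w12c.png',im)
"
```

```text
[ 0.60474862 -0.12156786  0.1096699 ]
[ 271  183   57   63 2570] [ 0.6129088  -0.10579279  0.016     ]
```

View pics/w12.png

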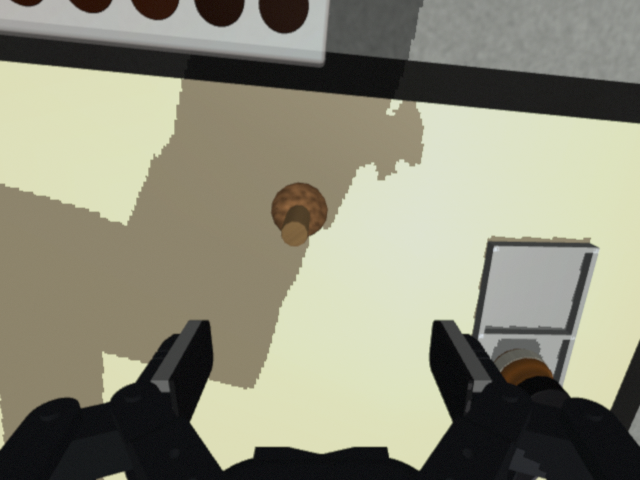

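w12 shows the dabber upright, its head at (299,210) and its handle top at (294,235). That was my last picture.

```bash
python3 -c "
from h import *
im,c=load('w12')
print(plane(c,294,235,.07),plane(c,299,210,.016))"
```

```text
[ 0.62131796 -0.1049049   0.07      ] [ 0.62229011 -0.10475224  0.016     ]
```

Call:
servo_tool(
  series="0.018 -0.015 0 0 0 0 0.085;0 0 0 0 0 0 0.085",
)

```text
time_s: 23.72
eef_pos: [0.6191, -0.108, 0.1096]
orientation: [3.142, -0.001, 0.087]
ft_force: [0.0, -0.7, -0.2]
opening: 0.0851
grasp_force: 0.0
```

Call:
servo_tool(
  series="0.003 -0.003 0.03 0 0 0 0.085;0 0 0.03 0 0 0 0.085;0 0 0.031 0 0 0 0.085;0 0 0 0 0 0 0.085;0 0 0 0 0 0 0.04",
)

```text
time_s: 24.35
eef_pos: [0.6215, -0.1056, 0.0194]
orientation: [3.141, -0.001, 0.086]
ft_force: [-0.5, -0.5, -0.7]
opening: 0.0697
grasp_force: 0.0
```

Call:
servo_tool(
  series="0 0 0 0 0 0 0.03;0 0 0 0 0 0 0.025;0 0 0 0 0 0 0.01;0 0 0 0 0 0 0.01;0 0 0 0 0 0 0.01",
)

```text
time_s: 24.98
eef_pos: [0.6216, -0.105, 0.0192]
orientation: [3.141, -0.001, 0.087]
ft_force: [-2.1, 0.8, 6.0]
opening: 0.0151
grasp_force: 29.2
```

Call:
servo_tool(
  series="0 0 0 0 0 0 0.01;0 0 0 0 0 0 0.01",
)

```text
time_s: 25.22
eef_pos: [0.6216, -0.105, 0.0192]
orientation: [3.141, -0.001, 0.087]
ft_force: [-0.1, 1.1, 5.2]
opening: 0.0148
grasp_force: 29.2
```

Call:
servo_tool(
  series="0 0 -0.03 0 0 0 0.01;0 0 -0.03 0 0 0 0.01;-0.0163 0.0449 0 0 0 0 0.01;-0.0163 0.0449 0 0 0 0 0.01;-0.0163 0.0449 0 0 0 0 0.01",
)

```text
time_s: 25.85
eef_pos: [0.5836, -0.2445, 0.0785]
orientation: [3.142, -0.0, 0.088]
ft_force: [0.3, 0.2, -0.3]
opening: 0.0148
grasp_force: 29.3
```

Call:
servo_tool(
  series="-0.0163 0.0449 0 0 0 0 0.01;0 0 0.02 0 0 0 0.01;0 0 0.02 0 0 0 0.01;0 0 0 0 0 0 0.01",
)

```text
time_s: 26.35
eef_pos: [0.5701, -0.2874, 0.0358]
orientation: [-3.139, 0.004, 0.088]
ft_force: [0.1, 0.3, -0.9]
opening: 0.0149
grasp_force: 29.4
```

Call:
servo_tool(
  series="0.001 0.002 0.008 0 0 0 0.01;0 0 0.003 0 0 0 0.01;0 0 0.001 0 0 0 0.01;0 0 0 0 0 0 0.01",
)

```text
time_s: 26.85
eef_pos: [0.5731, -0.2914, 0.0267]
orientation: [3.141, -0.0, 0.087]
ft_force: [-0.7, 0.7, -1.2]
opening: 0.015
grasp_force: 29.4
```

Call:
servo_tool(
  series="0 0 0.002 0 0 0 0.01;0 0 0.0015 0 0 0 0.01;0 0 0 0 0 0 0.01",
)

```text
time_s: 27.22
eef_pos: [0.573, -0.2916, 0.0233]
orientation: [3.141, -0.0, 0.087]
ft_force: [-0.5, 0.1, 3.3]
opening: 0.0147
grasp_force: 29.6
```

Contact. I'll release, rise and move clear for a numerical check.

Call:
servo_tool(
  series="0 0 0 0 0 0 0.03;0 0 0 0 0 0 0.035;0 0 0 0 0 0 0.035;0 0 -0.05 0 0 0 0.04;0 0 -0.06 0 0 0 0.06",
)

```text
time_s: 27.85
eef_pos: [0.5718, -0.2909, 0.1326]
orientation: [-3.14, 0.003, 0.087]
ft_force: [1.0, 0.3, 0.8]
opening: 0.057
grasp_force: 0.0
```

Call:
servo_tool(
  series="0 -0.05 -0.06 0 0 0 0.085;0 -0.05 -0.06 0 0 0 0.085;0 -0.05 -0.05 0 0 0 0.085;0 -0.05 0 0 0 0 0.085;0 -0.05 0 0 0 0 0.085",
)

```text
time_s: 28.48
eef_pos: [0.5534, -0.0667, 0.2741]
orientation: [3.141, -0.002, 0.086]
ft_force: [0.7, 1.1, 0.0]
opening: 0.0852
grasp_force: 0.0
```

Call:
servo_tool(
  series="-0.03 -0.03 0 0 0 0 0.085;-0.03 0 0 0 0 0 0.085;0 0 0 0 0 0 0.085;0 0 0 0 0 0 0.085",
)

```text
time_s: 28.98
eef_pos: [0.4917, -0.0436, 0.2735]
orientation: [3.141, -0.001, 0.087]
ft_force: [0.2, -0.0, -0.6]
opening: 0.0852
grasp_force: 0.0
```

```bash
python3 - <<'E'
from h import *
np.set_printoptions(precision=4,suppress=True)
o=snap('w13');print(o['eef_pos'],o['orientation'])
im,c=load('w13');t=cv2.cvtColor(get_image('top'),cv2.COLOR_RGB2BGR);s=cv2.cvtColor(get_image('scene'),cv2.COLOR_RGB2BGR)
E={"rl":(.5219,.2705,.0215,30),"sq":(.4318,.268,.0215,24),"rs":(.4248,-.3012,.0215,20),"jar":(.501,-.2958,.04,20),"dab":(.573,-.2916,.02,20)}
for n,(x,y,z,r) in E.items():
    for cn,I,k in(("w",im,c),("t",t,cam("top")),("s",s,cam("scene"))):
        u,v=proj(k,(x,y,z));R=int(1.45*r/1000*k[2]/np.linalg.norm(k[0]-[x,y,z]))+2
        u0,v0=int(u)-R,int(v)-R
        if u0<0 or v0<0 or u0+2*R>640 or v0+2*R>480: print(n,cn,"out");continue
        w=I[v0:v0+2*R,u0:u0+2*R].astype(int)
        m=((w[:,:,2]>1.45*w[:,:,0])&(w[:,:,2]>50)) if n=="dab" else w.max(2)<70
        if m.sum()<8: print(n,cn,"none");continue
        b=cv2.boundingRect(cv2.findNonZero(m.astype(np.uint8)))
        print(n,cn,b,R,plane(k,u0+b[0]+b[2]/2-.5,v0+b[1]+b[3]/2-.5,z)[:2]-[x,y])
E
```

```text
[ 0.4917 -0.0436  0.2735] [ 3.1414 -0.0012  0.0865]
rl w out
rl t (7, 8, 21, 21) 16 [-0.0039 -0.0003]
rl s (5, 0, 28, 35) 19 [-0.0088 -0.0015]
sq w (0, 3, 52, 49) 26 [-0.0013  0.0014]
sq t (6, 8, 16, 15) 13 [-0.0034 -0.0015]
sq s (5, 6, 20, 22) 15 [ 0.002  -0.0023]
rs w (0, 4, 46, 42) 23 [-0.0018  0.0001]
rs t (5, 7, 13, 13) 11 [-0.0045  0.0003]
rs s (3, 5, 19, 21) 13 [ 0.0042 -0.0037]
jar w (0, 0, 50, 50) 25 [0.001  0.0009]
jar t (3, 6, 16, 15) 11 [-0.0056  0.0027]
jar s (4, 0, 22, 25) 13 [-0.006  0.002]
dab w (3, 5, 45, 38) 24 [ 0.0008 -0.0001]
dab t (5, 7, 13, 12) 11 [-0.0039  0.0002]
dab s (7, 0, 16, 23) 14 [-0.0101 -0.0021]
```

All five show where they were set down, to within a few mm and with upright silhouettes. I'm handing in.

```bash
python3 -c "
from station import *
print(close_job())"
```

```text
the job is handed in; nothing more can be done
None
```

Both kits are made up and the job was handed in at about 29 s: large ring and square cutter in the two-bay tray, jar in the middle of the three-bay tray with the small ring and dabber in its end bays; the final camera check found all five within a few mm of where they were set down, but no verdict came back.

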